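# Pinch-release a charged driver pack from its sloping charger

### The arm

A 6-joint arm with a two-finger parallel gripper is mounted at the origin on a cart in front of the work surface, level with it; the furniture and walls round the work are solid. World frame = base frame: x ahead of the robot, y to its left, z up, the work surface at z = 0. Lengths are in m, angles in rad, forces in N, time in s.
With the tool pointing down it reaches from about 0.3 to 0.75 m from the base axis. Payload 8.5 kg.
Tool frame: the origin (TCP) lies at the very end of the fingers, on their centre line; the grasp point (between the pads) lies 19 mm behind it; z points along the fingers, y is the line along which they close (so a half turn about z gives the same grasp; the last joint's range is limited). The gripper opens to 88 mm and grips with 3 to 60 N. Pads are 18 mm wide; open, the fingers measure 123 mm over their backs; the gripper's body (75 mm by 187 mm) begins 45 mm behind the grasp point.
Start: joints at [1.083, 0.381, 1.297, -0, 1.464, -0.215], TCP at [0.148, 0.53, 0.239] pointing down, gripper open.
Joint ranges: [-3.11, 3.11], [-0.89, 2.33], [0.22, 2.48], [-1.42, 4.56], [0.17, 2.85], [-2.88, 2.88]. Speed limits (rad/s): [2.39, 2.39, 3.14, 3.14, 3.14, 3.14].

### API

Orientations are given as a 3x3 rotation matrix whose columns are the frame's x, y, z axes.
In Python, from cell import monitor, imaging, workorder gives the robot as it stands.
- The arm moves only by the shell command python3 -m creep 'ROWS'. ROWS is a JSON object of lists of equal length, an entry for each row: "xyz": the shift along the world's x, y, z in mm, a list of three; "yaw": the turn about the world's z in rad; "grip": the closure, from 0 (fully open) to 1 (shut). In form: {"xyz": [[dx, dy, dz], ...], "yaw": [yaw, ...], "grip": [grip, ...]}. A call has 1 to 20 rows; each row shifts and turns the commanded pose from where the row before left it; what a row does not reach is not made up. A row lasts 1/8 s, in which the tool goes at most 62.5 mm and 10.7 degrees, less where a joint would pass 70% of its speed; a pose out of reach is approached as far as the arm can. A call is refused whole if a number of a shift passes 62.5 or a number of a turn 0.188, either way. A call with a gripper value outside its range is refused whole. The fingers move at their own pace and stop on an object; the grip force is fixed at half the most. Time passes only in rows, so rows that do not move let the fingers close. It gives the time, the measured TCP pose, the force, the opening and the grip force at its end, in the units of the state.
- monitor.observe(): the state, without advancing time (a new reading comes with each control period).
- imaging.get_image(name): name is "scene" or "top"; returns a dict with "pixels" (384x512x3 uint8, red, green, blue), "fx", "fy", "cx", "cy" (pixels), "k1" (the pictures are not rectified: a ray, as slopes to the right and down, at radius r is drawn at 1 + k1 r^2 times it, then the intrinsics apply), "R" (3x3) and "t" (3): a world point X has camera coordinates R X + t. Camera axes: x right, y down, z forward; pixel columns grow to the right and rows downward; lengths in m; the calibration is good to about 2 mm. A picture is of the moment at which its call begins. There is no depth.
- workorder.sign_off(): hands the job in; it is judged then, once.
The state is a dict: "time": time; "q": joint angles; "joint_velocities": joint speeds; "tau": joint torques, N m; "tool_pos": TCP position; "tool_rot": TCP orientation; "ft_force": force on the tool from outside, world axes, zero at the start; "moment": the same for the moment, N m; "grip_width": finger opening in m; "finger_force": force on a finger pad.
Only numpy, scipy, OpenCV 4.12 (cv2) and the standard library are available. Lean on these libraries where they do the work, as an engineer would, in place of code of your own. Each camera call takes 0.05 s, during which the arm holds its last target. There are 200 camera calls.

### The job

Take the charged battery pack (the one whose end gauge shows four green bars) out of the sloping charger: pinch the two orange release buttons on its sides together between the fingers and draw it straight out of its bay. Then stand it upright on its foot in the free part of the black tool tray that is being made up for the driver station, setting it down rather than dropping it, and let go. Leave the pack that is still charging in its bay, and do not push about the tape roll and the screwdriver that lie in the tray.

Things in the scene. Friction and masses are not known exactly. Their poses are not given: they have to be found in the camera images.
- charger: Grey two-bay charger, fixed, sizes in mm: 127 deep (x) x 228 wide (y) x 123 high; origin under its middle on the bench, x to its back, z up. The wells lie side by side at y = +55 and -55, floors 24 up; which pack is where varies. Both lean 35 deg from vertical to the front: packs slide out along (-sin 35, 0, cos 35). Wells are 38 deep, 1 play all round.
- charged_pack: Black pack of a cordless driver (mm): 100 long, 42 x 42 in section (38 along x over its lower 40), 0.25 to 0.39 kg; its top end has a gauge of four green bars. Origin: middle of its flat foot end, on the well's floor while docked. z: along the pack, foot to top, out of the bay; y: from button to button; x: while docked, to the charger's back.
- charged_pack_grip (a point): Point on the charged pack's axis midway between its orange buttons, 70 mm from the foot end, 30 from the top; pack's axes. Buttons on +y and -y sides, 26 wide (x), 24 long (z); 60 across both when out, 44 when pressed home. The deck is 32 below this point. 25 mm behind it the housing rises parallel to the pack up to 28 above it, so a vertical tool strikes it: hold the tool in line with the pack.
- charged_pack_left (a joint): Button on the charged pack's +y side: 0 out (latched), 0.008 m pressed home. Springs: 2 N at the start, 6 N at home. Under each button a tooth hooks 3 mm below the deck's edge: each must be in by about 4 mm before the pack can leave. Pressed home between the fingers, the buttons carry the pack.
- charged_pack_right (a joint): Button on the charged pack's -y side: 0 out (latched), 0.008 m pressed home; as the left one.
- charged_pack_center (a point): Centre of the charged pack, on its axis 50 mm above the foot end; pack's axes.
- charging_pack_center (a point): Centre of the other pack, same size and axes, in the other bay; its gauge shows one amber bar and three dark ones. It stays there.
- tool_tray: Black ribbed tray, fixed, in mm 400 long (x), 237 wide (y), rim 44 high; origin under its middle on the bench. Its ribbed deck is 28 up and reaches 150 either way in x, 110 in y; the pack stands on it. The half towards -x (x from -150 to -10 mm) is free; tape and screwdriver lie in the +x half.
- tape_roll_center (a point): Centre of a roll of amber tape, 68 mm across, 19 mm high, lying in the tray's +x half.
- red_screwdriver_center (a point): Middle of the red grip of a screwdriver, 170 mm long, 23 mm thick, lying across the tray's +x half.
There are look-alikes about, which are no part of the job. Leave any purple or yellow look-alike of the charged_pack alone.

How it is judged:
On the way, in this order (a step that is already met when the one before it is completed fails the run):
1. both buttons of the charged pack are pinched in (value of joint each of charged_pack_left, charged_pack_right above 0.002 m), for 0.1 s.
2. the charged pack is out of its bay (distance of charged_pack_center from where it was at the start of the episode above 0.06 m), for 0.1 s.
At the end, for the whole second after the job is handed in: The charged pack stands at rest, upright within 7 deg, foot on the tray's deck (within 6 mm) and inside its rims, buttons sprung out and let go. The charging pack is still seated (moved under 8 mm); tape and screwdriver moved under 30 mm (x of charged_pack_center in the frame of tool_tray between -0.135 and 0.135 m and y of charged_pack_center in the frame of tool_tray between -0.092 and 0.092 m and z of charged_pack_center in the frame of tool_tray between 0.072 and 0.084 m and angle between charged_pack_center's own z axis and vertical below 0.12 rad and linear speed of charged_pack below 0.02 m/s and value of joint each of charged_pack_left, charged_pack_right below 0.002 m and distance of charging_pack_center from where it was at the start of the episode below 0.008 m and distance of each of tape_roll_center, red_screwdriver_center from where it was at the start of the episode below 0.03 m); the robot touches nothing.
It fails at once if the charged pack is let go in the air, more than 25 mm above the tray's deck (distance of charged_pack_center from where it was at the start of the episode above 0.06 m and z of charged_pack_center in the frame of tool_tray above 0.103 m and contact force between the fingers and charged_pack below 0.05 N).
It fails at once if the pack still charging is pulled from its seat by more than 15 mm (distance of charging_pack_center from where it was at the start of the episode above 0.015 m).
It fails at once if the tape roll is pushed by more than 40 mm (distance of tape_roll_center from where it was at the start of the episode above 0.04 m).
It fails at once if the screwdriver is pushed by more than 40 mm (distance of red_screwdriver_center from where it was at the start of the episode above 0.04 m).
It also fails if it takes over 38 s, if anything falls off the work surface, if the arm or the gripper's body presses on something with over 40 N, if the wrist force passes 120 N, or if a joint passes its speed limit or range.

## Working session

There is one attempt and no reset: what is moved stays moved. The work goes in short steps, Python scripts to look and compute and a shell command to move; the robot and the scene stay as the last step left them, time stands still between calls to the robot, and variables do not carry over. Pictures are saved under pics/ and viewed, at most 10 in all, crops included, and the job is handed in when it is done.

```bash
ls; mkdir -p pics; python3 - <<'E'
from cell import monitor, imaging, workorder
import cv2,numpy as np
s=monitor.observe();print({k:np.round(v,3).tolist() for k,v in s.items()})
for n in("scene","top"):
    d=imaging.get_image(n);cv2.imwrite(f"pics/{n}0.png",d["pixels"][:,:,::-1])
    print(n,{k:np.round(v,4).tolist() for k,v in d.items() if k!="pixels"})
a=np.hstack([cv2.imread(f"pics/{n}0.png") for n in("scene","top")]);
E
python3 -m creep --help | head -20
```

```text
pics
{'time': 0.0, 'q': [1.083, 0.381, 1.298, 0.0, 1.464, -0.215], 'joint_velocities': [-0.001, -0.0, -0.001, 0.0, -0.002, -0.001], 'tau': [0.002, -43.793, -22.455, 0.071, 0.035, -0.0], 'tool_pos': [0.148, 0.529, 0.238], 'tool_rot': [[-0.963, 0.269, -0.001], [0.269, 0.963, -0.001], [0.0, -0.001, -1.0]], 'ft_force': [0.341, 0.285, 0.054], 'moment': [0.056, 0.028, 0.017], 'finger_force': 0.0, 'grip_width': 0.088}
scene {'fx': 432.0842, 'fy': 432.0842, 'cx': 250.6376, 'cy': 195.8253, 'k1': 0.0273, 'R': [[0.8396, -0.5431, -0.0042], [-0.2935, -0.4472, -0.8449], [0.457, 0.7106, -0.5349]], 't': [-0.4086, 0.255, 1.1306]}
top {'fx': 398.6172, 'fy': 398.6172, 'cx': 254.513, 'cy': 188.3693, 'k1': 0.0027, 'R': [[0.0155, -0.9999, 0.0051], [-0.9984, -0.0158, -0.0544], [0.0545, -0.0043, -0.9985]], 't': [0.0339, 0.5038, 1.0046]}invalid input: not JSON, or not a number
```

View pics/scene0.png

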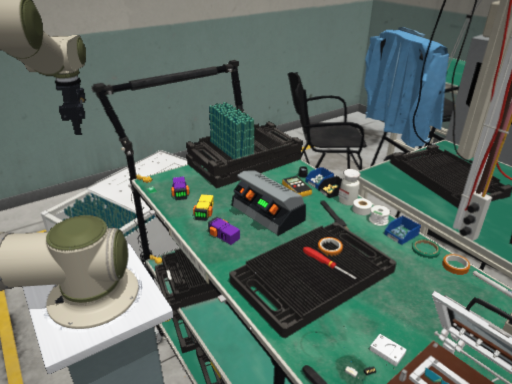

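View pics/top0.png

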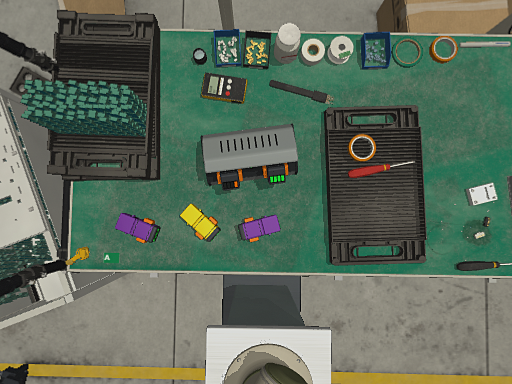

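The top view shows the charger at (250,155). Candidates for the charged pack:
- Docked pack with green bars at (277,179).
- Docked neighbour at (231,184), which looks amber.
- Loose purple packs at (137,226) and (263,227).
- Loose yellow pack at (200,220).

I choose the docked pack at (277,179), seen at (263,203) in the scene view. The tray is at (375,185), with its free half towards the robot. Next is a close crop to check that choice.

```bash
python3 - <<'E'
import cv2,numpy as np
a=cv2.imread("pics/scene0.png")[160:240,220:320];b=cv2.imread("pics/top0.png")[115:195,195:305]
z=lambda i:cv2.resize(i,(800,int(i.shape[0]*800/i.shape[1])),interpolation=cv2.INTER_CUBIC)
v=np.vstack([cv2.resize(i,None,fx=f,fy=f,interpolation=cv2.INTER_CUBIC)[:,:] for i,f in((cv2.copyMakeBorder(a,0,0,0,10,0),6),)]+[cv2.resize(b,None,fx=6,fy=6,interpolation=cv2.INTER_CUBIC)])
cv2.imwrite("pics/crop1.png",cv2.resize(v,None,fx=.62,fy=.62,interpolation=cv2.INTER_AREA));print(v.shape)
E
```

```text
(960, 660, 3)
```

View pics/crop1.png

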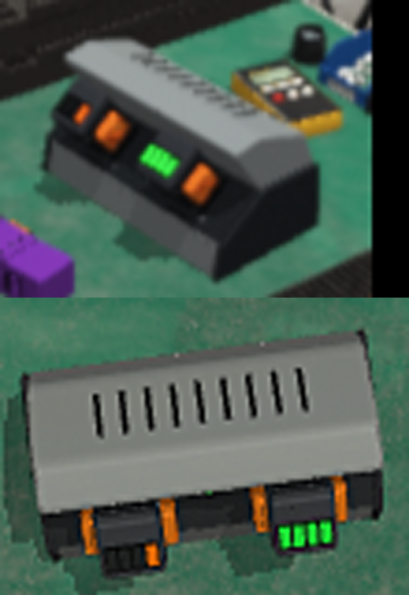

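The crop confirms it. The right-hand bay (robot's side, -y) holds the pack with four green bars, at top (277,179) and scene (262,203). The left bay's pack shows one amber bar. Now I'll triangulate.

```bash
cat > h.py <<'E'
import cv2,numpy as np
from cell import imaging
def ray(d,uv):
    p=np.array([(uv[0]-d["cx"])/d["fx"],(uv[1]-d["cy"])/d["fy"]]);s=p.copy()
    for _ in range(8): s=p/(1+d["k1"]*(s@s))
    R=np.array(d["R"]);return -R.T@np.array(d["t"]),(v:=R.T@np.r_[s,1])/np.linalg.norm(v)
def tri(obs):
    A=0;b=0
    for d,uv in obs:
        c,v=ray(d,uv);P=np.eye(3)-np.outer(v,v);A=A+P;b=b+P@c
    X=np.linalg.solve(A,b);return X,[1e3*np.linalg.norm(np.cross(X-c,v)) for c,v in(ray(*o) for o in obs)]
def onz(d,uv,z):
    c,v=ray(d,uv);return c+v*(z-c[2])/v[2]
def blobs(d,lo,hi,roi,amin=4):
    m=cv2.inRange(cv2.cvtColor(np.ascontiguousarray(d["pixels"]),cv2.COLOR_RGB2HSV),lo,hi);x0,y0,x1,y1=roi
    k=np.zeros_like(m);k[y0:y1,x0:x1]=m[y0:y1,x0:x1]
    n,_,st,c=cv2.connectedComponentsWithStats(k)
    return [(c[i].round(2).tolist(),st[i].tolist()) for i in range(1,n) if st[i][4]>=amin]
E
python3 - <<'E'
from h import *
S=imaging.get_image("scene");T=imaging.get_image("top")
G=((50,150,150),(70,255,255));O=((5,150,120),(18,255,255))
rs=(225,165,305,235);rt=(195,150,305,198)
gs=blobs(S,*G,rs,3);gt=blobs(T,*G,rt,3);os_=blobs(S,*O,rs);ot=blobs(T,*O,rt)
print("gs",gs);print("gt",gt);print("os",os_);print("ot",ot)
cen=lambda B:np.average([b[0] for b in B],axis=0,weights=[b[1][4] for b in B])
print("green",tri([(S,cen(gs)),(T,cen(gt))]))
right=max(os_,key=lambda b:b[0][0]);rt_=max(ot,key=lambda b:b[0][0])
print("btn-y",tri([(S,right[0]),(T,rt_[0])]))
# tray
g=cv2.inRange(cv2.cvtColor(np.ascontiguousarray(T["pixels"]),cv2.COLOR_RGB2HSV),(0,0,0),(180,255,75));k=np.zeros_like(g);k[95:270,315:440]=g[95:270,315:440]
c=max(cv2.findContours(cv2.morphologyEx(k,cv2.MORPH_CLOSE,np.ones((5,5))),0,2)[0],key=cv2.contourArea)
r=cv2.minAreaRect(c);print(r);P=cv2.boxPoints(r);print(P);print([onz(T,p,.03).round(3).tolist() for p in P],onz(T,r[0],.04))
print("tape",onz(T,(362,148),.037),"drv",onz(T,(368,171),.04))
# charger back edge top view
print([onz(T,p,.1).round(3).tolist() for p in((201.5,135.5),(292.5,124.5),(208,169),(297.5,159))])
E
```

```text
gs [([262.27, 202.56], [258, 199, 10, 8, 45])]
gt [([271.15, 178.77], [270, 177, 3, 5, 13]), ([275.0, 179.0], [274, 177, 3, 5, 15]), ([278.5, 178.0], [278, 176, 2, 5, 10]), ([282.07, 177.86], [281, 176, 3, 5, 14])]
os [([241.62, 190.0], [240, 188, 4, 5, 13]), ([249.34, 194.18], [246, 190, 8, 9, 44]), ([273.18, 208.61], [269, 204, 9, 10, 51])]
ot [([286.0, 168.5], [285, 163, 3, 12, 32]), ([264.42, 171.6], [263, 166, 4, 12, 40]), ([240.05, 174.63], [238, 169, 5, 12, 43]), ([218.35, 177.59], [217, 172, 4, 12, 34]), ([235.64, 183.86], [234, 181, 4, 6, 14])]
green (array([ 0.52274071, -0.00932515,  0.10093535]), [np.float64(0.2642215093754121), np.float64(0.26422150937543837)])
btn-y (array([ 0.54799772, -0.03230578,  0.08252381]), [np.float64(0.19618994613180077), np.float64(0.19618994613167803)])
((372.7974548339844, 184.44235229492188), (158.70999145507812, 102.5210189819336), 87.45519256591797)
[[318.0641  107.44162]
 [420.484   102.88962]
 [427.53082 261.44308]
 [325.1109  265.9951 ]]
[[0.711, -0.117, 0.03], [0.727, -0.377, 0.03], [0.327, -0.392, 0.03], [0.312, -0.137, 0.03]] [ 0.51623227 -0.25277139  0.04      ]
tape [ 0.60776215 -0.22657568  0.037     ] drv [ 0.54968077 -0.24080115  0.04      ]
[[0.621, 0.169, 0.1], [0.651, -0.045, 0.1], [0.542, 0.152, 0.1], [0.569, -0.058, 0.1]]
```

Fitted grip point is about (0.547, -0.006, 0.081), with charger yaw about 8.2° (0.143 rad). The moves can't tilt the tool, so I'll grasp with it vertical. I'll aim 10 mm forward and 4 mm above the grip point, where the fingers clear the housing edge by about 5 mm.

```bash
python3 -m creep '{"xyz":[[5,-60,0],[5,-60,0],[5,-60,0],[5,-60,0],[35,-50,0],[35,-50,0],[50,-33,-8],[50,-33,-8],[50,-33,-8],[50,-33,-8],[50,-33,-8],[50,-33,-8],[0,0,0]],"yaw":[0.03,0.03,0.03,0.03,0.03,0.03,0.04,0.04,0.04,0.04,0.04,0.035,0],"grip":[0,0,0,0,0,0,0,0,0,0,0,0,0]}'; python3 -c "
from cell import monitor;import numpy as np
s=monitor.observe();print(s['time'],s['q'],s['tool_pos'],s['tool_rot'])"
```

```text
time: 1.82
tool_pos: [0.5401, -0.0105, 0.189]
tool_rot: [[-0.99, -0.139, -0.002], [-0.139, 0.99, 0.0], [0.002, 0.0, -1.0]]
ft_force: [-0.3, 0.6, 0.2]
grip_width: 0.0882
finger_force: 0.0
1.825 [-2.38675910e-01  4.05947200e-01  1.40826198e+00 -2.24181661e-04
  1.32903573e+00 -1.94922204e+00] [ 0.54013352 -0.01054986  0.18896339] [[-9.90242038e-01 -1.39348345e-01 -1.65686959e-03]
 [-1.39348828e-01  9.90243340e-01  1.79126855e-04]
 [ 1.61574304e-03  4.08261777e-04 -9.99998611e-01]]
```

```bash
python3 -m creep '{"xyz":[[-3,3,-40],[0,0,-40],[0,0,-15],[0,0,0]],"yaw":[0,0,0,0],"grip":[0,0,0,0]}'; python3 - <<'E'
from h import *
S=imaging.get_image("scene")["pixels"][:,:,::-1][130:240,215:325];T=imaging.get_image("top")["pixels"][:,:,::-1][110:220,195:305]
cv2.imwrite("pics/pre.png",cv2.resize(np.hstack([S,T]),(800,400),interpolation=cv2.INTER_CUBIC))
E
```

```text
time: 2.33
tool_pos: [0.5349, -0.0051, 0.0959]
tool_rot: [[-0.99, -0.142, -0.001], [-0.142, 0.99, 0.0], [0.001, 0.0, -1.0]]
ft_force: [0.2, 0.1, 0.1]
grip_width: 0.0879
finger_force: 0.0
```

View pics/pre.png

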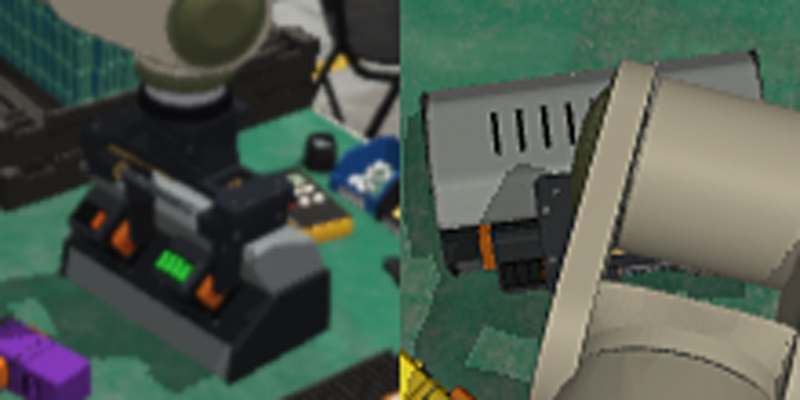

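The fingers straddle the charged pack, left finger at (138,200) and right at (230,240) in the crop. The gauge lies between them and nothing is touching, so I'll descend and pinch.

```bash
python3 -m creep '{"xyz":[[1,-2,-15],[1,0,-15],[0,0,0]],"yaw":[0,0,0],"grip":[0,0,0]}' && python3 -m creep '{"xyz":[[0,0,0],[0,0,0],[0,0,0],[0,0,0],[0,0,0]],"yaw":[0,0,0,0,0],"grip":[1,1,1,1,1]}'
```

```text
time: 2.8
tool_pos: [0.5366, -0.0073, 0.0644]
tool_rot: [[-0.99, -0.142, -0.003], [-0.142, 0.99, 0.001], [0.003, 0.001, -1.0]]
ft_force: [-1.3, 0.3, -0.7]
grip_width: 0.0876
finger_force: 0.0
time: 3.42
tool_pos: [0.5372, -0.0075, 0.0661]
tool_rot: [[-0.99, -0.142, 0.0], [-0.142, 0.99, -0.0], [-0.0, -0.0, -1.0]]
ft_force: [-1.7, -0.6, 5.9]
grip_width: 0.0421
finger_force: 30.0
```

```bash
python3 -m creep '{"xyz":[[-2.8,-0.4,4.1],[-2.8,-0.4,4.1],[0,0,0]],"yaw":[0,0,0],"grip":[1,1,1]}'; python3 - <<'E'
from h import *
S=imaging.get_image("scene")["pixels"][:,:,::-1][150:240,225:315]
cv2.imwrite("pics/grip.png",cv2.resize(S,(540,540),interpolation=cv2.INTER_CUBIC))
E
```

```text
time: 3.8
tool_pos: [0.5312, -0.0081, 0.0741]
tool_rot: [[-0.99, -0.142, -0.0], [-0.142, 0.99, 0.0], [0.0, 0.0, -1.0]]
ft_force: [0.2, 0.2, -1.6]
grip_width: 0.0424
finger_force: 30.0
```

View pics/grip.png

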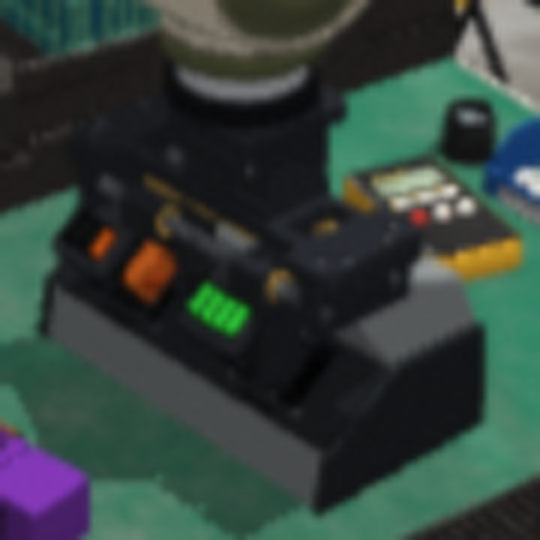

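The right orange button is covered by the finger and the low force says the latch is free, so I'll keep drawing it out.

```bash
python3 -m creep '{"xyz":[[-5.7,-0.8,8.2],[-5.7,-0.8,8.2],[-5.7,-0.8,8.2],[-5.7,-0.8,8.2],[-5.7,-0.8,8.2],[-5.7,-0.8,8.2],[-5.7,-0.8,8.2],[-5.7,-0.8,8.2],[0,0,0]],"yaw":[0,0,0,0,0,0,0,0,0],"grip":[1,1,1,1,1,1,1,1,1]}'; python3 - <<'E'
from h import *
S=imaging.get_image("scene")["pixels"][:,:,::-1][110:240,205:335]
cv2.imwrite("pics/out.png",cv2.resize(S,(540,540),interpolation=cv2.INTER_CUBIC))
E
```

```text
time: 4.97
tool_pos: [0.4859, -0.0146, 0.1402]
tool_rot: [[-0.99, -0.142, 0.001], [-0.142, 0.99, -0.0], [-0.001, -0.0, -1.0]]
ft_force: [0.2, 0.1, -3.1]
grip_width: 0.0419
finger_force: 30.0
```

View pics/out.png

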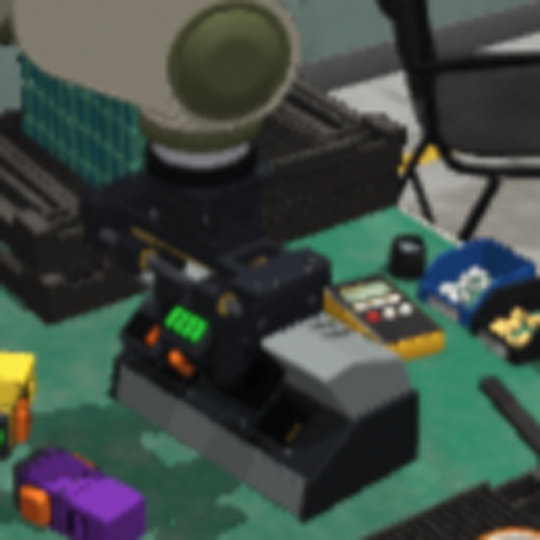

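The pack is free, leaning 35° in the grip, with the gauge at (187,322) in the crop. Its foot is just below the housing's top edge. I'll push the foot against that fixed edge while lifting slightly, so the pack pivots upright about the button axis.

```bash
python3 -m creep '{"xyz":[[5,0.7,1.5],[5,0.7,2],[5,0.7,2],[5,0.7,2],[0,0,0]],"yaw":[0,0,0,0,0],"grip":[1,1,1,1,1]}' && python3 -m creep '{"xyz":[[5,0.7,2],[5,0.7,2],[5,0.7,2],[5,0.7,1.5],[0,0,0]],"yaw":[0,0,0,0,0],"grip":[1,1,1,1,1]}'; python3 - <<'E'
from h import *
S=imaging.get_image("scene")["pixels"][:,:,::-1][110:240,205:335]
cv2.imwrite("pics/up.png",cv2.resize(S,(540,540),interpolation=cv2.INTER_CUBIC))
E
```

```text
time: 5.65
tool_pos: [0.505, -0.0115, 0.1463]
tool_rot: [[-0.99, -0.142, -0.005], [-0.142, 0.99, 0.0], [0.004, 0.001, -1.0]]
ft_force: [-5.2, -0.0, -2.9]
grip_width: 0.0418
finger_force: 30.0
time: 6.28
tool_pos: [0.5248, -0.0087, 0.1541]
tool_rot: [[-0.99, -0.142, -0.005], [-0.142, 0.99, 0.0], [0.005, 0.001, -1.0]]
ft_force: [-7.3, -0.6, 0.9]
grip_width: 0.042
finger_force: 30.0
```

View pics/up.png

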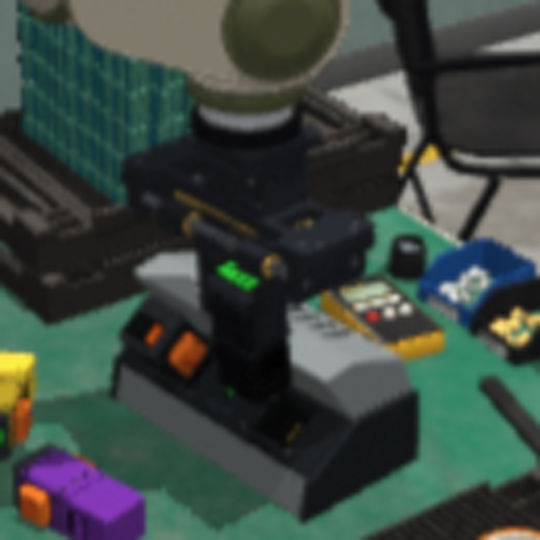

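The pack now hangs nearly upright, with vertical edges at (200–285, 240–400) in the crop. After one small extra push I'll lift clear and carry it over the free half of the tray.

```bash
python3 -m creep '{"xyz":[[2,0.3,0],[0,0,0],[-10,-1,15],[-20,-3,25],[-8,-32,0],[-8,-32,0],[-8,-32,0],[-8,-32,0],[-8,-32,0],[-8,-32,0],[-8,-32,0],[-6,-32,0],[0,0,0],[0,0,0]],"yaw":[0,0,0,0,0,0,0,0,0,0,0,0,0,0],"grip":[1,1,1,1,1,1,1,1,1,1,1,1,1,1]}'; python3 - <<'E'
from h import *
S=imaging.get_image("scene")["pixels"][:,:,::-1][150:340,215:405];T=imaging.get_image("top")["pixels"][:,:,::-1][90:280,280:470]
cv2.imwrite("pics/over.png",cv2.resize(np.hstack([S,T]),(800,400),interpolation=cv2.INTER_CUBIC))
E
```

```text
time: 8.07
tool_pos: [0.4361, -0.2682, 0.195]
tool_rot: [[-0.99, -0.142, 0.001], [-0.142, 0.99, -0.0], [-0.001, -0.0, -1.0]]
ft_force: [0.9, 0.6, -3.0]
grip_width: 0.0419
finger_force: 30.0
```

View pics/over.png

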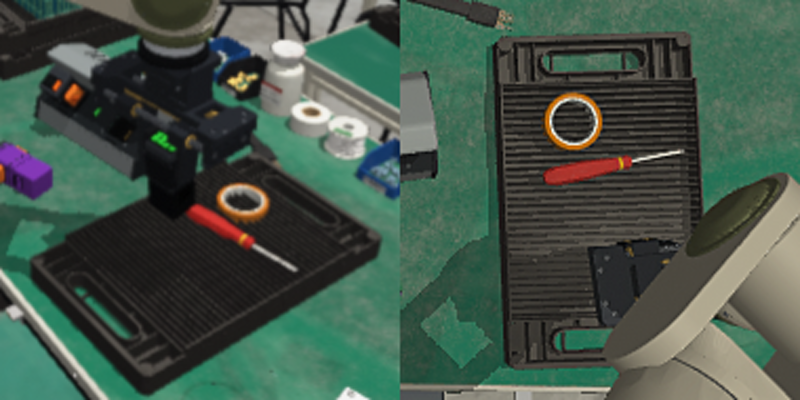

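Gripper and pack are above the tray's empty near half, at (660,285) in the right-hand crop. The tape (573,121) and screwdriver (600,172) are well clear. Lowering now.

```bash
python3 -m creep '{"xyz":[[0,0,-25],[0,0,-25],[0,0,-25],[0,0,-15],[0,0,-6],[0,0,0],[0,0,0]],"yaw":[0,0,0,0,0,0,0],"grip":[1,1,1,1,1,1,1]}' && python3 -m creep '{"xyz":[[0,0,-2],[0,0,-2],[0,0,0]],"yaw":[0,0,0],"grip":[1,1,1]}'&& python3 -m creep '{"xyz":[[0,0,-2],[0,0,-2],[0,0,0]],"yaw":[0,0,0],"grip":[1,1,1]}'
```

```text
time: 9.05
tool_pos: [0.4363, -0.2687, 0.0993]
tool_rot: [[-0.99, -0.142, 0.001], [-0.142, 0.99, -0.001], [-0.001, -0.001, -1.0]]
ft_force: [-0.5, 0.0, -3.1]
grip_width: 0.042
finger_force: 30.0
time: 9.43
tool_pos: [0.4359, -0.2686, 0.0944]
tool_rot: [[-0.99, -0.142, -0.0], [-0.142, 0.99, 0.0], [0.0, 0.0, -1.0]]
ft_force: [0.4, -0.2, -4.0]
grip_width: 0.0424
finger_force: 30.0
time: 9.8
tool_pos: [0.4359, -0.2686, 0.0903]
tool_rot: [[-0.99, -0.142, -0.0], [-0.142, 0.99, 0.0], [0.0, 0.0, -1.0]]
ft_force: [-0.2, -0.3, -3.5]
grip_width: 0.042
finger_force: 30.0
```

```bash
for i in 1 2; do python3 -m creep '{"xyz":[[0,0,-1],[0,0,-1],[0,0,0]],"yaw":[0,0,0],"grip":[1,1,1]}' | grep -E "pos|ft"; done
```

```text
tool_pos: [0.4361, -0.2687, 0.0888]
ft_force: [-0.9, 0.8, 0.5]
tool_pos: [0.4366, -0.2688, 0.0885]
ft_force: [-1.3, 5.3, 18.5]
```

```bash
python3 -m creep '{"xyz":[[0,0,-1],[0,0,0],[0,0,2.5],[0,0,0]],"yaw":[0,0,0,0],"grip":[1,1,1,1]}' | grep -E "pos|ft"; python3 -m creep '{"xyz":[[0,0,0],[0,0,0],[0,0,0],[0,0,0],[0,0,0]],"yaw":[0,0,0,0,0],"grip":[0.45,0.4,0.3,0.1,0]}'; python3 - <<'E'
from h import *
S=imaging.get_image("scene")["pixels"][:,:,::-1][190:320,230:360]
cv2.imwrite("pics/rel.png",cv2.resize(S,(540,540),interpolation=cv2.INTER_CUBIC))
E
```

```text
tool_pos: [0.4363, -0.2688, 0.0885]
ft_force: [-0.3, 1.4, 6.7]
time: 11.68
tool_pos: [0.4358, -0.2686, 0.0877]
tool_rot: [[-0.99, -0.142, -0.001], [-0.142, 0.99, 0.0], [0.001, 0.001, -1.0]]
ft_force: [-0.5, -0.1, -0.6]
grip_width: 0.0793
finger_force: 0.0
```

View pics/rel.png

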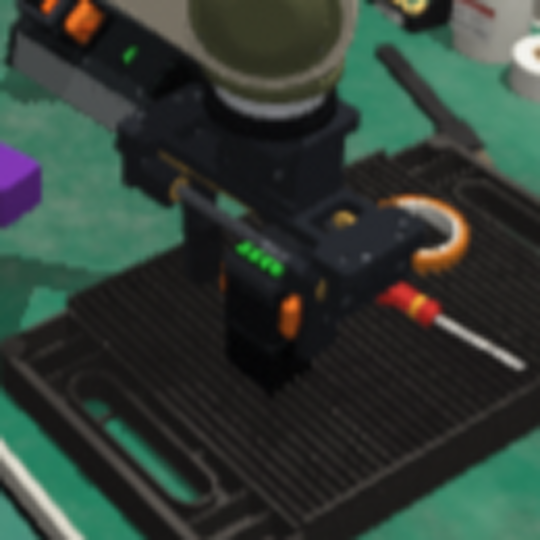

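The pack stands upright on the ribbed deck at (265,320) in the crop. Both buttons are out and the fingers are open and clear of it. I'll retreat straight up and check once more.

```bash
python3 -m creep '{"xyz":[[0,0,0],[0,0,10],[0,0,20],[0,0,40],[0,0,50],[0,0,50],[-30,30,0],[-40,40,0],[-40,40,0],[-40,40,0],[0,0,0],[0,0,0],[0,0,0]],"yaw":[0,0,0,0,0,0,0,0,0,0,0,0,0],"grip":[0,0,0,0,0,0,0,0,0,0,0,0,0]}'; python3 - <<'E'
from h import *
S0=imaging.get_image("scene");T0=imaging.get_image("top")
G=((50,150,150),(70,255,255))
c=lambda d,r:np.average([b[0] for b in (B:=blobs(d,*G,r,3))],axis=0,weights=[b[1][4] for b in B])
try: print(tri([(S0,c(S0,(270,215,330,300))),(T0,c(T0,(335,190,415,250)))]))
except Exception as e: print(e)
S=S0["pixels"][:,:,::-1][150:340,215:405];T=T0["pixels"][:,:,::-1][90:280,280:470]
cv2.imwrite("pics/end.png",cv2.resize(np.hstack([S,T]),(800,400),interpolation=cv2.INTER_CUBIC))
E
```

```text
time: 13.35
tool_pos: [0.2866, -0.1194, 0.2582]
tool_rot: [[-0.99, -0.141, 0.0], [-0.141, 0.99, -0.0], [-0.0, -0.0, -1.0]]
ft_force: [-0.1, -0.7, -0.6]
grip_width: 0.0879
finger_force: 0.0  File "<stdin>", line 4
SyntaxError: assignment expression cannot be used in a comprehension iterable expression
```

```bash
python3 - <<'E'
from h import *
S0=imaging.get_image("scene");T0=imaging.get_image("top")
S=S0["pixels"][:,:,::-1][150:340,215:405];T=T0["pixels"][:,:,::-1][90:280,280:470]
cv2.imwrite("pics/end.png",cv2.resize(np.hstack([S,T]),(800,400),interpolation=cv2.INTER_CUBIC))
G=((50,130,130),(72,255,255))
def c(d,r):
    B=blobs(d,*G,r,3);print(B);return np.average([b[0] for b in B],axis=0,weights=[b[1][4] for b in B])
print(tri([(S0,c(S0,(280,235,305,270))),(T0,c(T0,(365,195,400,235)))]))
E
```

```text
[([294.85, 250.48], [289, 246, 13, 10, 65])]
[([389.29, 214.24], [384, 211, 11, 8, 58]), ([396.95, 213.15], [396, 210, 3, 7, 20])]
(array([ 0.44423358, -0.2680252 ,  0.12849365]), [np.float64(0.41274184986032514), np.float64(0.412741849860337)])
```

View pics/end.png

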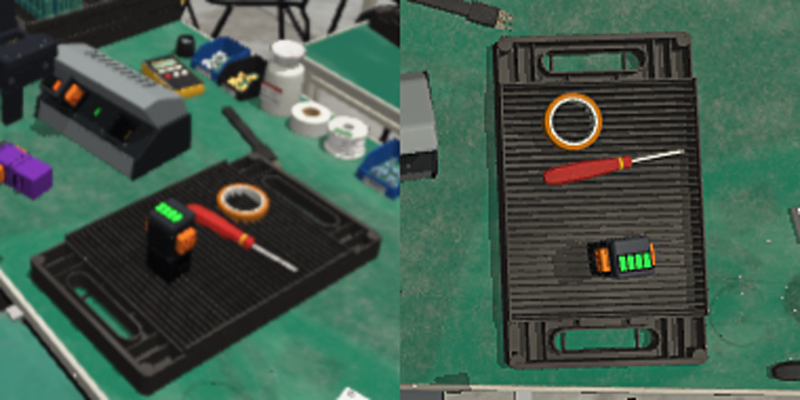

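The pack stands upright on the free half of the deck, at (625,258) in the right-hand crop. Its top measures z = 0.128, which is the 28 mm deck plus the 100 mm pack. The tape, screwdriver and charging pack look unmoved, so I'm handing in.

```bash
python3 -c "
from cell import workorder;print(workorder.sign_off())"
```

```text
the job is handed in; nothing more can be done
None
```

The charged pack is out of the charger and standing upright on the tray's free half, released with its buttons out; the charging pack, tape and screwdriver look unmoved, and the job was handed in at about 13.5 s (no verdict came back).

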